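# Secure a brass plate on the marking-out board and lay the square on it

## Task

Get the brass plate ready for scribing: push it back so that its whole rear edge sits flush against the rail of the board, turn both turnbuttons fully over it, and lay the engineer's square flat on the board with the inner face of its stock flush along the plate's front edge and the blade across the plate, the blade's outer edge running over the middle of the hole. Leave everything else where it is.

Things in the scene. Friction and masses are not known exactly. Their poses are not given: they have to be found in the camera images.
- board: Marking-out board: dark steel plate 168 (x) x 160 (y) mm, top face 12 mm above the table, screwed down. Origin: centre of its underside; x points from the front edge to the back rail. The rail is a steel strip across the board, 120 mm long, 5 mm high above the board; its front face is the plane x = +45 mm of this frame.
- button_left (a joint): Turnbutton on the board behind the left end of the rail: vertical pivot at board x +64, y +50 mm. 0 rad = nose points to the board's front (-x), over the plate, against a stop; positive = swung outwards (clockwise from above, towards +y), up to 1.65. Starts open. Light friction (0.06 N m) holds it where it is left.
- button_right (a joint): Mirror twin of the left turnbutton, pivot at board x +64, y -50 mm. 0 rad = nose over the plate, against a stop; positive = swung outwards (counter-clockwise from above, towards -y), up to 1.65. Starts open.
- button_left_grip (a point): On the left turnbutton's pivot axis, 45 mm above the table: middle height of its black upright thumb wing (40 long, 11 thick, z 31 to 55 mm), which lies along the nose. The steel nose reaches 48 mm from the pivot, 15 wide, z 21 to 31 mm: 1 mm clear above a plate on the board.
- button_right_grip (a point): The same point on the right turnbutton.
- plate: Loose brass plate 70 (x) x 130 (y) x 8 mm, 0.45 to 0.7 kg, lying on the board in front of the rail, a little askew. Origin: centre of its underside. Front edge x = -35, rear edge x = +35 mm. One 12 mm hole through it, left of the middle.
- plate_hole (a point): Centre of the plate's hole, at the top face: plate x +8, y +20 mm.
- plate_rear_left (a point): Point of the plate's rear edge near its left end: plate x +35, y +60 mm, underside.
- plate_rear_right (a point): Point of the plate's rear edge near its right end: plate x +35, y -60 mm, underside.
- square: Steel engineer's square lying flat on the table, about 0.35 kg. Stock: bar 22 (x) x 85 (y) x 22 mm high, x -51 to -29 mm of this frame. Blade: along +x from the stock's +y end, x -29 to +66, y +22.5 to +42.5 mm, 9 to 13 mm above the underside; its outer edge is y = +42.5. Stock's inner face, x = -29, is the face to lay on the plate's edge. Origin: underside.
- square_stock (a point): Centre of the stock's underside (square x -40 mm).
- square_heel (a point): On the stock's inner face close beside the blade: square x -29, y +18 mm, underside.
- square_toe (a point): On the stock's inner face at its free end: square x -29, y -40 mm, underside.
- square_edge (a point): On the blade's outer edge, 43 mm out from the stock's inner face: square x +14, y +42.5 mm.
- loupe_a: Loose black eye loupe, 35 mm across, 29 mm high; bystander. Origin: centre of its underside.
- tin_round: Loose round white tin, 69 mm across, 20 mm high; bystander. Origin: centre of its underside.
- cork_block: Loose cork block, 60 x 90 x 24 mm; bystander at the left.
- thermos: Steel flask, 82 mm across, 176 mm high, stands at the back right; bystander.
- driver_stand: Round screwdriver stand, 68 mm across, 94 mm high, at the back; bystander. Stand and mug change places.
- mug_black: Black mug, 80 mm across (118 with handle), 93 mm high, at the back; bystander.

How it is judged:
By the outcome, as a careful person would: the job done as asked, in the order asked, and still so for the second after the job is handed in, with the robot touching nothing.
It also fails if it takes over 67 s, if anything falls off the work surface, if the arm or the gripper's body presses on something with over 40 N, if the wrist force passes 120 N, or if a joint passes its speed limit or range.

## Robot

A 7-joint arm with a two-finger parallel gripper is mounted at the origin on a cart in front of the work surface, level with it; the furniture and walls round the work are solid. World frame = base frame: x ahead of the robot, y to its left, z up, the work surface at z = 0. Lengths are in m, angles in rad, forces in N, time in s.
With the tool pointing down it reaches from about 0.35 to 0.9 m from the base axis. Payload 8.1 kg.
Tool frame: the origin (TCP) lies at the very end of the fingers, on their centre line; the grasp point (between the pads) lies 19 mm behind it; z points along the fingers, y is the line along which they close (so a half turn about z gives the same grasp; the last joint's range is limited). The gripper opens to 92 mm and grips with 3 to 60 N. Pads are 19 mm wide; open, the fingers measure 130 mm over their backs; the gripper's body (75 mm by 190 mm) begins 47 mm behind the grasp point.
Start: joints at [1.239, 0.434, 0.025, 1.573, -0.012, 1.134, -0.075], TCP at [0.142, -0.609, 0.227] pointing down, gripper open.
Joint ranges: [-2.62, 2.62], [-0.44, 2.09], [-1.27, 1.32], [0.08, 2.57], [-1.32, 4.46], [0.12, 2], [-2.74, 2.74]. Speed limits (rad/s): [2.22, 2.22, 3.01, 3.01, 3.14, 3.14, 3.14].

## Interface

Orientations are given as a rotation vector (axis times angle).
In Python, from cell import arm gives the robot as it stands.
- The arm moves only by the shell command python3 -m pendant 'ROWS' [FORCE]. ROWS is a JSON object of lists of equal length, an entry for each row: "slide": the shift along the tool's x, y, z in units of 0.3 m (1.0 is 0.3 m), a list of three; "dr": the turn, a rotation vector about the tool's x, y, z in units of 0.12 rad (1.0 is 0.12 rad), a list of three; "claw": the opening, from 0 (shut) to 1 (fully open). In form: {"slide": [[tx, ty, tz], ...], "dr": [[ax, ay, az], ...], "claw": [claw, ...]}. A call has 1 to 10 rows; each row shifts and turns the commanded pose from where the row before left it, along the tool's axes as they then stand; what a row does not reach is not made up. A row lasts 1/10 s, in which the tool goes at most 50 mm and 8.59 degrees, less where a joint would pass 70% of its speed; a pose out of reach is approached as far as the arm can. A call with a number of a shift or a turn outside -1 to 1 is refused whole. A call with a gripper value outside its range is refused whole. The fingers move at their own pace and stop on an object; FORCE is the grip in N (left out, the last holds). Time passes only in rows, so rows that do not move let the fingers close. It gives the time, the measured TCP pose, the force, the opening and the grip force at its end, in the units of the state.
- arm.observe(): the state, without advancing time (a new reading comes with each control period).
- arm.get_image(name): name is "side" or "top" or "wrist"; returns the picture (420x560x3 uint8, red, green, blue); there is no depth.
- arm.calibration(name): a dict with "K" (3x3 intrinsics, pixels), "xyz" and "orientation" of the camera in the world. Camera axes: x right, y up, looking along -z (the intrinsics and any distortion apply to the point x, -y, -z); pixel columns grow to the right and rows downward; lengths in m; the calibration is good to about 2 mm. A picture is of the moment at which its call begins: read the wrist's pose just before it. calibration takes no time and is no camera call; for the wrist camera it gives the pose at the moment of the call.
- arm.sign_off(): hands the job in; it is judged then, once.
The state is a dict: "clock": time; "joints": joint angles; "dq": joint speeds; "joint_efforts": joint torques, N m; "position": TCP position; "ee_rot": TCP orientation; "force": force on the tool from outside, world axes, zero at the start; "ft_torque": the same for the moment, N m; "width": opening from 0.0 (shut) to 1.0 (fully open); "gripper_force": force on a finger pad.
Only numpy, scipy, OpenCV 4.12 (cv2) and the standard library are available. Lean on these libraries where they do the work, as an engineer would, in place of code of your own. Each camera call takes 0.05 s, during which the arm holds its last target. There are 200 camera calls.

## Working session

There is one attempt and no reset: what is moved stays moved. The work goes in short steps, Python scripts to look and compute and a shell command to move; the robot and the scene stay as the last step left them, time stands still between calls to the robot, and variables do not carry over. Pictures are saved under pics/ and viewed, at most 10 in all, crops included, and the job is handed in when it is done.

```bash
ls; mkdir -p pics; python3 - <<'E'
from cell import arm
import cv2,json
import numpy as np
s=arm.observe();print({k:np.round(v,3).tolist() for k,v in s.items()})
for n in("top","side"):
    c=arm.calibration(n);print(n,{k:np.round(v,4).tolist() if not isinstance(v,str) else v for k,v in c.items()})
    cv2.imwrite(f"pics/{n}0.png",arm.get_image(n)[:,:,::-1])
E
```

```text
pics
{'clock': 0.0, 'joints': [1.239, 0.435, 0.025, 1.574, -0.012, 1.134, -0.075], 'dq': [0.001, 0.0, 0.002, 0.001, 0.001, 0.001, -0.001], 'joint_efforts': [-0.0, -66.785, 0.985, -31.446, -0.061, 0.043, 0.0], 'position': [0.142, -0.608, 0.226], 'ee_rot': [-3.119, -0.358, 0.001], 'force': [-0.228, -1.109, 0.471], 'ft_torque': [0.019, 0.002, -0.021], 'gripper_force': 0.0, 'width': 0.999}
top {'K': [[498.3251, 0.0, 285.919], [0.0, 498.3251, 206.2944], [0.0, 0.0, 1.0]], 'xyz': [0.4686, -0.004, 1.0127], 'orientation': [0.086, -0.0587, -1.5833]}
side {'K': [[457.1325, 0.0, 280.7479], [0.0, 457.1325, 199.6295], [0.0, 0.0, 1.0]], 'xyz': [0.3674, -0.83, 0.3788], 'orientation': [1.2062, -0.1, -0.1841]}
```

View pics/top0.png

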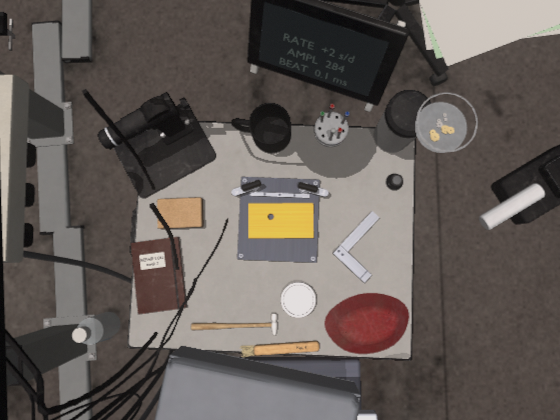

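View pics/side0.png

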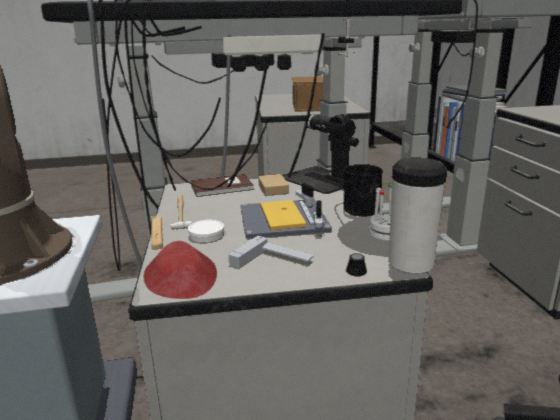

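Top view: board about (278,220), brass plate (248-313, 203-238) with its hole at (270,216), the open turnbuttons at (247,187) and (312,187), the square's stock running (335,250) to (370,278) with the blade up to (378,213). Mug is at (270,128), stand at (332,128) and thermos around (395,130). Side view agrees.

```bash
cat > h.py <<'E'
import numpy as np, cv2
from scipy.spatial.transform import Rotation as R
from cell import arm
def ray(c,px,z):
    px=np.atleast_2d(np.asarray(px,float)); K=np.array(c["K"])
    d=(np.c_[px,np.ones(len(px))]@np.linalg.inv(K).T)*[1,-1,-1]
    d=d@R.from_rotvec(c["orientation"]).as_matrix().T
    o=np.array(c["xyz"]); return o+d*((z-o[2])/d[:,2])[:,None]
def proj(c,P):
    q=(np.atleast_2d(P)-c["xyz"])@R.from_rotvec(c["orientation"]).as_matrix()*[1,-1,-1]
    q=q@np.array(c["K"]).T; return q[:,:2]/q[:,2:]
def shot(n,name):
    c=arm.calibration(n); im=arm.get_image(n)[:,:,::-1].copy(); cv2.imwrite(f"pics/{name}.png",im); return c,im
def big(m):
    cs,_=cv2.findContours(m.astype(np.uint8),cv2.RETR_EXTERNAL,cv2.CHAIN_APPROX_NONE); return max(cs,key=cv2.contourArea)[:,0]
def rect(c,cnt,z):
    P=ray(c,cnt,z)[:,:2]; r=cv2.minAreaRect((P*1000).astype(np.float32)); return np.round(r[0],1),np.round(r[1],1),round(r[2],2)
def brass(im):
    h=cv2.cvtColor(im,cv2.COLOR_BGR2HSV); return (h[...,0]>15)&(h[...,0]<35)&(h[...,1]>150)&(h[...,2]>90)
E
python3 - <<'E'
from h import *
c=arm.calibration("top");im=cv2.imread("pics/top0.png")
m=brass(im);m[:195]=0;m[245:]=0
print("plate",rect(c,big(m),.020))
h=cv2.cvtColor(im,cv2.COLOR_BGR2HSV)
print("hsv board",h[250,280],"table",h[230,220],"stock",h[265,353],"blade",h[232,360])
for n,p,z in [("hole",(270,216),.02),("bl_wing",(250,187),.055),("br_wing",(309,187),.055),("tin",(298,300),.02)]: print(n,np.round(ray(c,p,z)[0],3))
bx=(h[...,0]>100)&(h[...,0]<130)&(h[...,1]>40)&(h[...,2]<110);bx[:175]=0;bx[268:]=0;bx[:,:230]=0;bx[:,325:]=0
print("board",rect(c,big(bx),.012))
s=im[200:290,325:390].max(2)>165
cv2.imwrite("pics/crop0.png",cv2.resize(np.hstack([im[170:290,225:390]]),None,fx=4.8,fy=4.8,interpolation=cv2.INTER_CUBIC))
w=arm.calibration("wrist");print(w["xyz"],w["orientation"],w["K"][0])
E
```

```text
plate (array([533. ,  23.9]), array([126.2,  68. ]), 89.23)
hsv board [123  19 118] table [ 12  19 171] stock [124   9 208] blade [129   9 203]
hole [0.541 0.045 0.02 ]
bl_wing [0.596 0.081 0.055]
br_wing [ 0.594 -0.033  0.055]
tin [ 0.375 -0.009  0.02 ]Traceback (most recent call last):
  File "<stdin>", line 9, in <module>
  File "h.py", line 15, in big
    cs,_=cv2.findContours(m.astype(np.uint8),cv2.RETR_EXTERNAL,cv2.CHAIN_APPROX_NONE); return max(cs,key=cv2.contourArea)[:,0]
                                                                                              ~~~^^^^^^^^^^^^^^^^^^^^^^^^
ValueError: max() iterable argument is empty
```

```bash
python3 - <<'E'
from h import *
c=arm.calibration("top");im=cv2.imread("pics/top0.png")
cv2.imwrite("pics/crop0.png",cv2.resize(im[170:290,225:390],None,fx=4.8,fy=4.8,interpolation=cv2.INTER_CUBIC))
w=arm.calibration("wrist");s=arm.observe()
M=R.from_rotvec(s["ee_rot"]).as_matrix()
print("tool axes\n",M.round(3));print("cam in tool",M.T@(np.array(w["xyz"])-s["position"]),"\n",(M.T@R.from_rotvec(w["orientation"]).as_matrix()).round(3),w["K"])
h=cv2.cvtColor(im,cv2.COLOR_BGR2HSV)
bx=(h[...,0]>105)&(h[...,2]<160)&(h[...,2]>70);bx[:175]=0;bx[268:]=0;bx[:,:230]=0;bx[:,325:]=0
print("board",rect(c,big(bx),.012))
for n,p in [("thermos base",(412,250)),]: print(n,ray(arm.calibration("side"),p,0.0))
E
```

```text
tool axes
 [[ 0.974  0.227 -0.   ]
 [ 0.227 -0.974  0.001]
 [-0.    -0.001 -1.   ]]
cam in tool [ 0.07882792  0.00105405 -0.15870607] 
 [[-0.     0.956  0.294]
 [ 1.     0.    -0.   ]
 [-0.     0.294 -0.956]] [[308.30888881   0.         287.21243933]
 [  0.         308.30888881 206.78062078]
 [  0.           0.           1.        ]]
board (array([535.9,  28.3]), array([163.8, 167.5]), 86.88)
thermos base [[ 0.73231557 -0.15599549  0.        ]]
```

View pics/crop0.png

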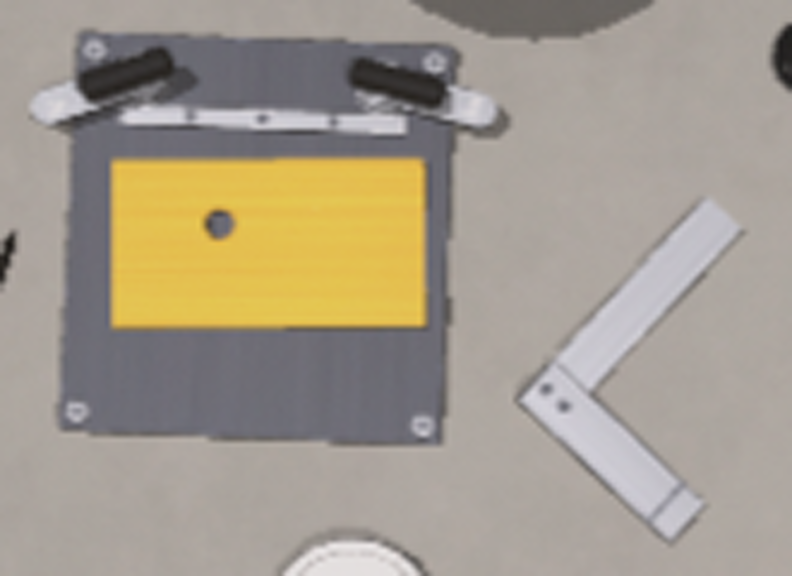

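Crop confirms: board with screws at its corners, rail (120,116)-(405,126), hole at (219,224), both wings open and tilted slightly, and the square's corner at (520,400). Now moving over the board for a wrist view.

```bash
python3 - <<'E'
from h import *
c=arm.calibration("top");f=lambda x,y:np.array([x/4.8+225-.4,y/4.8+170-.4])
for n,p,z in [("rearL",(80,32),.012),("rearR",(458,46),.012),("frontL",(60,430),.012),("frontR",(440,443),.012),("railL",(120,122),.017),("railR",(406,133),.017),("hole",(219,224),.02),("pFL",(110,327),.02),("pFR",(427,326),.02),("pRL",(110,158),.02),("pRR",(424,157),.02),
 ("sqcorner",(518,400),.022),("sqstockend outer",(672,543),.022),("end inner",(706,504),.022),("bladetip out",(710,196),.013),("tip in",(745,230),.013)]:
  print(n,np.round(ray(c,f(*p),z)[0]*1000,1))
E
python3 -m pendant '{"slide":[[0.08,-0.09,-0.02],[0.1,-0.11,-0.02],[0.1,-0.11,-0.02],[0.1,-0.11,0],[0.1,-0.11,0],[0.1,-0.11,0],[0.1,-0.11,0],[0.1,-0.11,0],[0.1,-0.11,0],[0.1,-0.11,0]],"dr":[[0,0,0],[0,0,0],[0,0,0],[0,0,0],[0,0,0],[0,0,0],[0,0,0],[0,0,0],[0,0,0],[0,0,0]],"claw":[1,1,1,1,1,1,1,1,1,1]}'
```

```text
rearL [623.6 102.7  12. ]
rearR [615.1 -57.   12. ]
frontL [456.1 111.8  12. ]
frontR [448.8 -46.3  12. ]
railL [584.4  85.5  17. ]
railR [578.  -34.3  17. ]
hole [540.7  44.3  20. ]
pFL [498.5  90.   20. ]
pFR [497.1 -41.5  20. ]
pRL [569.   89.5  20. ]
pRR [567.5 -41.5  20. ]
sqcorner [466.2 -78.3  22. ]
sqstockend outer [ 407.1 -139.9   22. ]
end inner [ 422.8 -154.3   22. ]
bladetip out [ 550.  -160.9   13. ]
tip in [ 535.6 -175.1   13. ]
clock: 1.1
position: [0.3549, -0.2248, 0.2447]
ee_rot: [3.121, 0.358, -0.0]
force: [1.7, -0.3, -0.0]
width: 0.996
gripper_force: 0.0
```

```bash
python3 -m pendant '{"slide":[[0.105,-0.121,-0.02],[0.105,-0.121,-0.02],[0.105,-0.121,-0.02],[0.105,-0.121,-0.02],[0.105,-0.121,0],[0.105,-0.121,0],[0,0,0],[0,0,0],[0,0,0],[0,0,0]],"dr":[[0,0,0],[0,0,0],[0,0,0],[0,0,0],[0,0,0],[0,0,0.6],[0,0,0.6],[0,0,0.6],[0,0,0.54],[0,0,0]],"claw":[1,1,1,1,1,1,1,1,1,1]}'
python3 - <<'E'
from h import *
c,im=shot("wrist","w1");s=arm.observe()
M=R.from_rotvec(s["ee_rot"]).as_matrix();print(s["position"],np.degrees(np.arctan2(M[1,0],M[0,0])),s["joints"])
E
```

```text
clock: 2.1
position: [0.4891, 0.0285, 0.2684]
ee_rot: [3.14, -0.083, -0.001]
force: [0.2, -0.1, 1.1]
width: 0.999
gripper_force: 0.0
[0.48908561 0.02843987 0.26844397] -2.901938481172078 [ 0.20874699  0.21766349 -0.44950404  1.80063005  0.10315084  1.14699238
 -1.89553189]
```

View pics/w1.png

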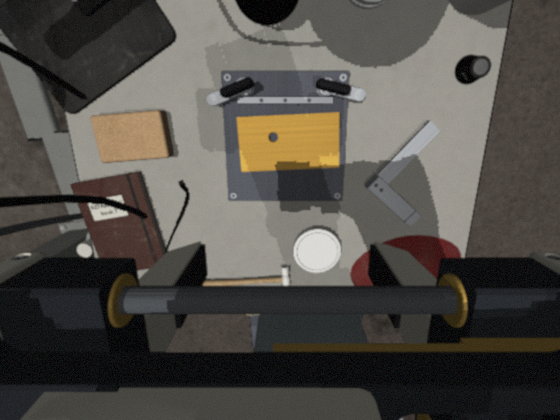

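The wrist view shows the board (222-350, 70-202), plate (237-340, 113-172), hole at (273,137), wings at (237,88) and (333,86), and the square's corner at (367,184). A cable end shows at (183,183).

```bash
python3 - <<'E'
from h import *
t=arm.calibration("top");c=arm.calibration("wrist");im=cv2.imread("pics/w1.png")
print("cable",ray(t,(227,220),0),ray(c,(183,183),0))
m=brass(im);m[:100]=0;m[185:]=0;m[:,:225]=0;m[:,350:]=0
print("plate",rect(c,big(m),.02))
t0=cv2.imread("pics/top0.png");m=brass(t0);m[:195]=0;m[245:]=0;print(rect(t,big(m),.02))
for n,p,z in [("hole",(273,137),.02),("wingL",(237,88),.055),("wingR",(333,86),.055),("sqcorner",(366.5,184),.022),("sq outer end",(412,223),.022),("sq tip",(432,121),.013),("bFL",(228,200),.012),("bFR",(343,201),.012),("bRL",(223,71),.012),("bRR",(350,71),.012)]: print(n,(ray(c,p,z)[0]*1000).round(1))
f=lambda x,y:np.array([x/4.8+225-.4,y/4.8+170-.4])
for n,p in [("wL",(125,73)),("wR",(398,83)),("wL ends",(82,90)),("",(170,58)),("wR ends",(352,70)),("",(443,97))]: print(n,(ray(t,f(*p),.055)[0]*1000).round(1))
# ideal pivots from board pose (top)
y=np.radians(-3.0);b=np.array([536,27.9]);Q=np.array([[np.cos(y),-np.sin(y)],[np.sin(y),np.cos(y)]])
for q in [(64,50),(64,-50),(45,0),(-25,0)]: print(q,(b+Q@q).round(1))
E
```

```text
cable [[0.53576247 0.13356111 0.        ]] [[0.4797033  0.17519377 0.        ]]
plate (array([530.4,  23.2]), array([128.6,  68.7]), 89.57)
(array([533. ,  23.9]), array([126.2,  68. ]), 89.23)
hole [538.2  42.9  20. ]
wingL [596.9  78.3  55. ]
wingR [593.4 -30.   55. ]
sqcorner [470.3 -78.7  22. ]
sq outer end [ 411.1 -143.6   22. ]
sq tip [ 547.4 -163.7   13. ]
bFL [454.8 111.7  12. ]
bFR [445.1 -49.   12. ]
bRL [620.7 100.   12. ]
bRR [612.7 -57.3  12. ]
wL [599.9  80.   55. ]
wR [594.1 -30.2  55. ]
wL ends [593.2  97.4  55. ]
 [605.7  61.7  55. ]
wR ends [599.7 -11.8  55. ]
 [588.2 -48.3  55. ]
(64, 50) [602.5  74.5]
(64, -50) [597.3 -25.4]
(45, 0) [580.9  25.5]
(-25, 0) [511.   29.2]
```

```bash
python3 -m pendant '{"slide":[[-0.03,0.003,0.12],[-0.033,0,0.15],[0,0,0.15],[0,0,0.15],[0,0,0.15],[0,0,0.06],[0,0,0.05],[0,0,0]],"dr":[[0,0,0],[0,0,0],[0,0,0],[0,0,0],[0,0,0],[0,0,0],[0,0,0],[0,0,0]],"claw":[0.8,0.8,0.8,0.8,0.8,0.8,0.8,0.8]}'
python3 - <<'E'
from h import *
t=arm.calibration("top");s=arm.calibration("side");q=arm.observe();print(q["position"],q["force"])
shot("side","s1")
for n,p,z in [("mug",(270,128),.093),("stand",(332,126),.08),("thermos",(406,112),.176)]: print(n,ray(t,p,z)[0].round(3))
print("proj cable in side",proj(s,[.522,.106,.2]), "stand top .094",proj(s,[[.705,-.07,.094],[.705,-.07,.15]]))
E
```

```text
clock: 2.95
position: [0.469, 0.0283, 0.018]
ee_rot: [3.14, -0.079, -0.006]
force: [-1.0, -0.0, -0.2]
width: 0.8
gripper_force: 0.0
[0.46897497 0.02831631 0.01800117] [-1.02989848 -0.0097579  -0.22112229]
mug [0.702 0.039 0.093]
stand [ 0.707 -0.078  0.08 ]
thermos [ 0.705 -0.197  0.176]
proj cable in side [[267.8486922  118.56587714]] stand top .094 [[381.50658433 186.30674244]
 [383.25259112 157.44023421]]
```

View pics/s1.png

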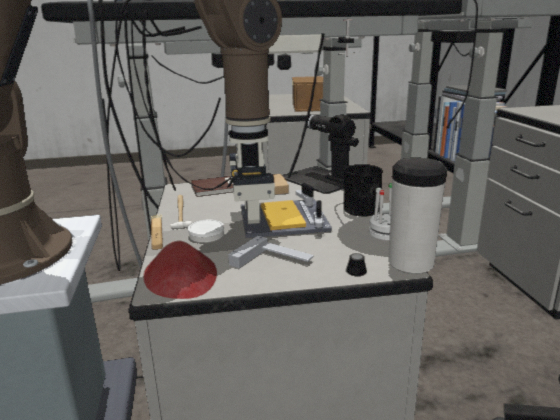

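```bash
python3 -m pendant '{"slide":[[0.03,0.004,0.004],[0.025,0,0],[0.015,0,0],[0.015,0,0],[0.015,0,0],[0.01,0,0],[0.005,0,0],[0,0,0]],"dr":[[0,0,0],[0,0,0],[0,0,0],[0,0,0],[0,0,0],[0,0,0],[0,0,0],[0,0,0]],"claw":[0.8,0.8,0.8,0.8,0.8,0.8,0.8,0.8]}'
```

```text
clock: 3.8
position: [0.5002, 0.0258, 0.0196]
ee_rot: [3.139, -0.079, -0.012]
force: [-23.0, 1.9, 30.1]
width: 0.8
gripper_force: 15.3
```

```bash
python3 -m pendant '{"slide":[[0,0,-0.02],[0,0,-0.05],[-0.06,0,-0.1],[-0.06,0,-0.1],[0,0,0]],"dr":[[0,0,0],[0,0,0],[0,0,0],[0,0,0],[0,0,0]],"claw":[0.8,0.8,0.8,0.8,0.8]}'
python3 - <<'E'
from h import *
c,im=shot("wrist","w2");print(arm.observe()["position"])
cv2.imwrite("pics/w2c.png",cv2.resize(im[60:260,180:420],None,fx=3,fy=3,interpolation=cv2.INTER_CUBIC))
m=brass(im);m[:100]=0;m[260:]=0;m[:,:200]=0;m[:,380:]=0
print("plate",rect(c,big(m),.02))
E
```

```text
clock: 4.3
position: [0.4702, 0.0278, 0.1034]
ee_rot: [-3.14, 0.081, -0.009]
force: [0.6, 0.7, -0.2]
width: 0.801
gripper_force: 0.0
[0.47061815 0.02744837 0.10202322]
plate (array([532. ,  22.2]), array([130. ,  52.5]), 87.01)
```

View pics/w2c.png

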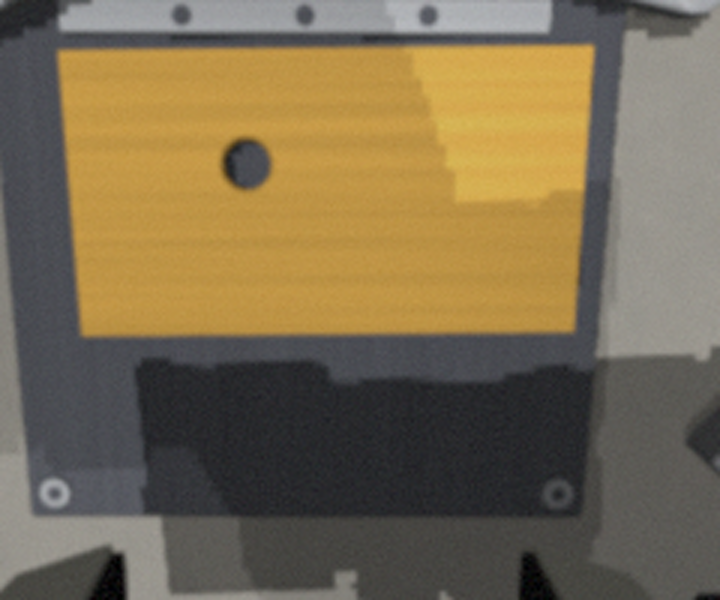

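The plate is now parallel to the rail with a gap of about 3 mm (rows 32-45 of the crop), so the fingers were too high on its edge. Descending lower for a second push.

```bash
python3 -m pendant '{"slide":[[0,0,0.1],[0,0,0.1],[0,0,0.07],[0,0,0.02],[0,0,0]],"dr":[[0,0,0],[0,0,0],[0,0,0],[0,0,0],[0,0,0]],"claw":[0.8,0.8,0.8,0.8,0.8]}'
```

```text
clock: 4.85
position: [0.469, 0.0272, 0.0125]
ee_rot: [3.14, -0.082, -0.002]
force: [0.6, -0.0, -0.6]
width: 0.802
gripper_force: 0.0
```

```bash
python3 -m pendant '{"slide":[[0.03,0,-0.004],[0.025,0,0],[0.015,0,0],[0.015,0,0],[0.012,0,0],[0.006,0,0],[0.005,0,0],[0,0,0]],"dr":[[0,0,0],[0,0,0],[0,0,0],[0,0,0],[0,0,0],[0,0,0],[0,0,0],[0,0,0]],"claw":[0.8,0.8,0.8,0.8,0.8,0.8,0.8,0.8]}'
```

```text
clock: 5.65
position: [0.4982, 0.0256, 0.0132]
ee_rot: [3.139, -0.081, -0.009]
force: [-8.9, 0.5, 6.2]
width: 0.797
gripper_force: 4.5
```

```bash
python3 -m pendant '{"slide":[[0.007,0,0],[0.007,0,0],[0,0,0]],"dr":[[0,0,0],[0,0,0],[0,0,0]],"claw":[0.8,0.8,0.8]}'
```

```text
clock: 5.95
position: [0.4984, 0.0255, 0.0127]
ee_rot: [3.138, -0.08, -0.019]
force: [-20.1, 2.6, 16.7]
width: 0.801
gripper_force: 10.5
```

```bash
python3 -m pendant '{"slide":[[-0.03,0,0],[-0.05,0,-0.05],[0,0,-0.15],[0,0,-0.15],[0.05,0,-0.15],[0.05,0,0],[0,0,0]],"dr":[[0,0,0],[0,0,0],[0,0,0],[0,0,0],[0,0,0],[0,0,0],[0,0,0]],"claw":[0.8,0.8,0.8,0.8,0.8,0.8,0.8]}'
python3 - <<'E'
from h import *
c,im=shot("wrist","w3");print(arm.observe()["position"])
m=brass(im);m[:60]=0;m[260:]=0;m[:,:200]=0;m[:,380:]=0
print("plate",rect(c,big(m),.02))
cv2.imwrite("pics/w3c.png",cv2.resize(im[50:240,190:430],None,fx=3.1,fy=3.1,interpolation=cv2.INTER_CUBIC))
E
```

```text
clock: 6.65
position: [0.5141, 0.0249, 0.1653]
ee_rot: [-3.14, 0.084, -0.008]
force: [-0.8, -0.1, -0.2]
width: 0.798
gripper_force: 0.0
[0.51198205 0.02498048 0.1639164 ]
plate (array([543.1,  21.4]), array([129.3,  68.6]), 86.92)
```

View pics/w3c.png

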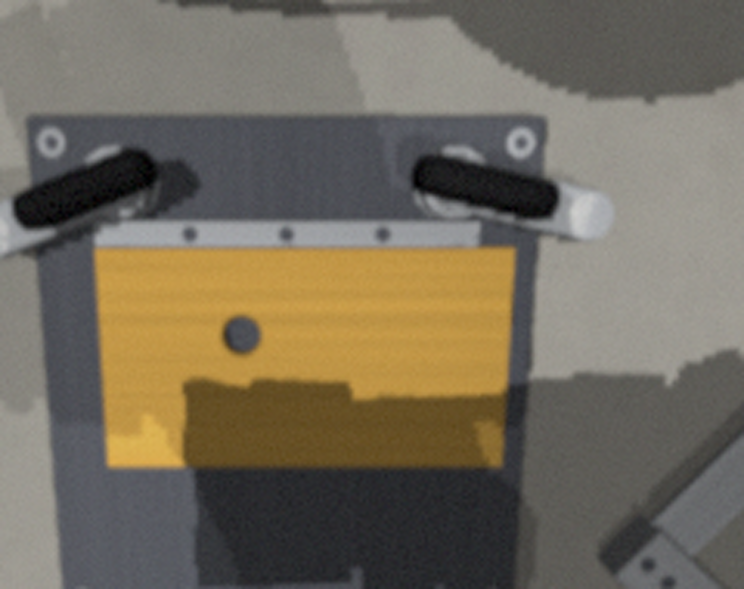

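The plate now sits flush on the rail along its whole length (crop row 247), with the hole at (242,334) and the wings at (85,188) and (486,187).

```bash
python3 - <<'E'
from h import *
c=arm.calibration("wrist");f=lambda x,y:np.array([x/3.1+190-.4,y/3.1+50-.4])
for n,p,z in [("L in",(155,165),.055),("L out",(14,212),.055),("R in",(412,175),.055),("R out",(558,198),.055),("screwL",(51,143),.013),("screwR",(520,143),.013),("bRL",(27,115),.012),("bRR",(547,115),.012),("hubL",(122,180),.02),("hubR",(456,180),.02),("hole",(242,334),.02),("railL",(95,247),.017),("railR",(480,247),.017)]: print(n,(ray(c,f(*p),z)[0]*1000).round(1))
y=np.radians(-3.05);Q=np.array([[np.cos(y),-np.sin(y)],[np.sin(y),np.cos(y)]])
mid=(ray(c,f(95,247),.017)+ray(c,f(480,247),.017))[0,:2]*500;b=mid-Q@[45,0];print("board",b)
for q in [(64,50),(64,-50)]: print(q,(b+Q@q).round(1))
s=arm.observe();print(s["position"],s["joints"].round(2) if hasattr(s["joints"],'round') else s["joints"])
E
```

```text
L in [600.5  58.2  55. ]
L out [590.6  97.3  55. ]
R in [594.3  -9.9  55. ]
R out [586.4 -48.9  55. ]
screwL [610.   95.3  13. ]
screwR [602.4 -47.6  13. ]
bRL [618.5 101.8  12. ]
bRR [610.1 -55.9  12. ]
hubL [598.   73.6  20. ]
hubR [592.7 -27.   20. ]
hole [549.9  40.8  20. ]
railL [578.8  84.6  17. ]
railR [572.4 -34.8  17. ]
board [530.69096261  27.33212379]
(64, 50) [597.3  73.9]
(64, -50) [591.9 -26. ]
[0.51198205 0.02498048 0.1639164 ] [ 0.19  0.36 -0.45  1.9   0.19  0.93 -1.97]
```

```bash
python3 -m pendant '{"slide":[[0.092,-0.059,0],[0.092,-0.059,0],[0.092,-0.059,0],[0,0,0],[0,0,0],[0,0,0],[0,0,0],[0,0,0],[0,0,0],[0,0,0]],"dr":[[0,0,0],[0,0,0],[0,0,0],[0,0,1],[0,0,1],[0,0,1],[0,0,1],[0,0,1],[0,0,1],[0,0,1]],"claw":[0.5,0.5,0.5,0.5,0.5,0.5,0.5,0.5,0.5,0.5]}'
python3 -m pendant '{"slide":[[0,0,0],[0,0,0],[0,0,0],[0,0,0],[0,0,0]],"dr":[[0,0,1],[0,0,1],[0,0,1],[0,0,0.58],[0,0,0]],"claw":[0.5,0.5,0.5,0.5,0.5]}'
cat > st.py <<'E'
from h import *
import sys
s=arm.observe();M=R.from_rotvec(s["ee_rot"]).as_matrix();p=np.array(s["position"])
print(round(s["clock"],2),"pos",p.round(4),"yaw",np.degrees(np.arctan2(M[1,0],M[0,0])).round(2),"tilt",M[:,2].round(3),"F",np.round(s["force"],1),"T",np.round(s["ft_torque"],2),"w",round(s["width"],3),"q",np.round(s["joints"],2))
if len(sys.argv)>3: print("units to go",(M.T@(np.array(list(map(float,sys.argv[1:4])))-p)/.3).round(4))
E
python3 st.py .5977 .0738 .040
```

```text
clock: 7.7
position: [0.5952, 0.0734, 0.1619]
ee_rot: [2.831, -1.358, -0.005]
force: [-0.4, 0.5, -0.2]
width: 0.503
gripper_force: 0.0
clock: 8.2
position: [0.5944, 0.0742, 0.1605]
ee_rot: [2.515, -1.87, -0.006]
force: [-0.0, 0.0, -0.0]
width: 0.499
gripper_force: 0.0
8.2 pos [0.5944 0.0742 0.1605] yaw -73.27 tilt [-0.007 -0.003 -1.   ] F [-0.  0. -0.] T [ 0.19 -0.02 -0.03] w 0.499 q [-0.64  0.51  0.62  1.75 -0.34  1.   -2.74]
units to go [ 0.004  -0.0136  0.4016]
```

```bash
python3 -m pendant '{"slide":[[0.004,-0.014,0.1],[0,0,0.14],[0,0,0.1],[0,0,0.06],[0,0,0]],"dr":[[0,0,0],[0,0,0],[0,0,0],[0,0,0],[0,0,0]],"claw":[0.5,0.5,0.5,0.5,0.5]}' | grep force
python3 st.py .5977 .0738 .040
```

```text
force: [-0.2, -0.1, 0.5]
gripper_force: 0.0
8.7 pos [0.5965 0.0732 0.0387] yaw -73.19 tilt [-0.012 -0.001 -1.   ] F [-0.2 -0.1  0.5] T [ 0.17 -0.01 -0.01] w 0.499 q [-0.56  0.66  0.52  1.84 -0.45  0.78 -2.65]
units to go [-0.001  -0.0043 -0.0045]
```

```bash
python3 -m pendant '{"slide":[[0,0,0],[0,0,0],[0,0,0],[0,0,0]],"dr":[[0,0,0],[0,0,0],[0,0,0],[0,0,0]],"claw":[0,0,0,0]}' 20
python3 st.py .5977 .0738 .040
python3 -m pendant '{"slide":[[0,0,0],[0,0,0],[0,0,0],[0,0,0],[0,0,0],[0,0,0],[0,0,0],[0,0,0],[0,0,0],[0,0,0]],"dr":[[0,0,-0.5],[0,0,-1],[0,0,-1],[0,0,-1],[0,0,-1],[0,0,-1],[0,0,-1],[0,0,-1],[0,0,-1],[0,0,-1]],"claw":[0,0,0,0,0,0,0,0,0,0]}'
python3 st.py .5977 .0738 .040
```

```text
clock: 9.1
position: [0.6002, 0.0736, 0.0429]
ee_rot: [2.519, -1.873, -0.004]
force: [0.8, -0.1, -0.4]
width: 0.201
gripper_force: 0.0
9.1 pos [0.6002 0.0736 0.0429] yaw -73.24 tilt [-0.003 -0.    -1.   ] F [ 0.8 -0.1 -0.4] T [ 0.11 -0.01  0.01] w 0.201 q [-0.56  0.66  0.53  1.83 -0.45  0.78 -2.65]
units to go [-0.0029  0.0076  0.0096]
clock: 10.1
position: [0.6024, 0.0753, 0.0428]
ee_rot: [-3.134, 0.208, -0.001]
force: [7.4, 4.4, -8.0]
width: 0.117
gripper_force: 19.9
10.1 pos [0.6024 0.0753 0.0428] yaw -7.6 tilt [ 0.001  0.001 -1.   ] F [ 7.4  4.4 -8. ] T [ 1.05 -1.71 -0.09] w 0.117 q [-0.35  0.61  0.21  1.81 -0.18  0.73 -1.75]
units to go [-0.0149  0.0069  0.0094]
```

```bash
python3 -m pendant '{"slide":[[0,0,0],[0,0,0],[0,0,0],[0,0,0]],"dr":[[0,0,-0.5],[0,0,-0.5],[0,0,-0.3],[0,0,0]],"claw":[0,0,0,0]}' |grep forc
python3 st.py .5977 .0738 .040
```

```text
force: [7.0, 5.3, -6.4]
gripper_force: 21.0
10.5 pos [0.6024 0.0754 0.0428] yaw 1.1 tilt [ 0.001  0.001 -1.   ] F [ 7.   5.3 -6.4] T [ 1.15 -1.74 -0.5 ] w 0.125 q [-0.32  0.61  0.16  1.81 -0.14  0.73 -1.64]
units to go [-0.0157  0.0051  0.0095]
```

```bash
python3 -m pendant '{"slide":[[0,0,0],[0,0,0],[0,0,-0.05],[0,0,-0.12],[0,0,-0.15],[0,0,-0.08],[-0.02,0.085,0],[0,0.085,0],[0,0.085,0],[0,0.085,0]],"dr":[[0,0,0],[0,0,0],[0,0,0],[0,0,0],[0,0,0],[0,0,0],[0,0,0],[0,0,0],[0,0,0],[0,0,0]],"claw":[0.5,0.5,0.5,0.5,0.5,0.5,0.5,0.5,0.5,0.5]}' |grep forc
python3 -m pendant '{"slide":[[0,0,0],[0,0,0],[0,0,0],[0,0,0],[0,0,0],[0,0,0],[0,0,0],[0,0,0],[0,0,0],[0,0,0]],"dr":[[0,0,-1],[0,0,-1],[0,0,-1],[0,0,-1],[0,0,-1],[0,0,-1],[0,0,-1],[0,0,-1],[0,0,-1],[0,0,-1]],"claw":[0.5,0.5,0.5,0.5,0.5,0.5,0.5,0.5,0.5,0.5]}' |grep forc
python3 -m pendant '{"slide":[[0,0,0],[0,0,0],[0,0,0]],"dr":[[0,0,-0.7],[0,0,-0.6],[0,0,0]],"claw":[0.5,0.5,0.5]}' |grep forc
python3 st.py .5945 -.026 .040
python3 - <<'E'
from h import *
shot("top","t2")
c,im=shot("wrist","w4");print(c["xyz"])
t=cv2.imread("pics/t2.png")[150:260,220:360]
cv2.imwrite("pics/v2.png",np.hstack([cv2.resize(t,(360,283)),cv2.resize(im,(377,283))]))
E
```

```text
force: [0.1, 0.6, 0.2]
gripper_force: 0.0
force: [-1.0, -0.3, -0.5]
gripper_force: 0.0
force: [0.9, 0.5, 1.0]
gripper_force: 0.0
12.8 pos [ 0.5958 -0.0291  0.1632] yaw 78.71 tilt [-0.004 -0.002 -1.   ] F [0.9 0.5 1. ] T [ 0.01 -0.02  0.  ] w 0.5 q [ 0.04  0.45 -0.11  1.71  0.06  0.98 -0.29]
units to go [ 0.0104 -0.0048  0.4106]
[0.61196303 0.04788138 0.32153887]
```

View pics/v2.png

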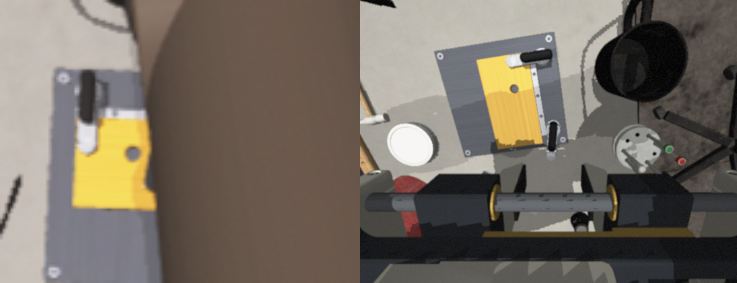

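The left turnbutton now points forward over the plate (left panel: nose from (88,80) to (85,150)); the right panel shows the right wing at (552,135), still open, between the fingers. Descending on it.

```bash
python3 -m pendant '{"slide":[[0.01,-0.005,0.1],[0,0,0.14],[0,0,0.11],[0,0,0.06],[0,0,0]],"dr":[[0,0,0],[0,0,0],[0,0,0],[0,0,0],[0,0,0]],"claw":[0.5,0.5,0.5,0.5,0.5]}' | grep force
python3 st.py .5945 -.026 .040
python3 -m pendant '{"slide":[[0,0,0],[0,0,0],[0,0,0],[0,0,0]],"dr":[[0,0,0],[0,0,0],[0,0,0],[0,0,0]],"claw":[0,0,0,0]}' 20 |grep forc
python3 st.py .5945 -.026 .040
```

```text
force: [-0.3, -0.6, 0.1]
gripper_force: 0.0
13.4 pos [ 0.5925 -0.0256  0.0368] yaw 78.6 tilt [-0.01  -0.002 -1.   ] F [-0.3 -0.6  0.1] T [-0.01 -0.04  0.01] w 0.497 q [ 0.02  0.61 -0.1   1.82  0.09  0.73 -0.33]
units to go [-0.      0.0069 -0.0108]
force: [0.1, 0.4, -0.0]
gripper_force: 0.0
13.8 pos [ 0.5952 -0.0254  0.0402] yaw 78.67 tilt [-0.003 -0.001 -1.   ] F [ 0.1  0.4 -0. ] T [-0.04 -0.13 -0.03] w 0.202 q [ 0.02  0.6  -0.1   1.82  0.09  0.73 -0.33]
units to go [-0.0024 -0.0018  0.0006]
```

```bash
python3 -m pendant '{"slide":[[0,0,0],[0,0,0],[0,0,0],[0,0,0],[0,0,0],[0,0,0],[0,0,0],[0,0,0],[0,0,0],[0,0,0]],"dr":[[0,0,0],[0,0,0.5],[0,0,1],[0,0,1],[0,0,1],[0,0,1],[0,0,1],[0,0,1],[0,0,1],[0,0,1]],"claw":[0,0,0,0,0,0,0,0,0,0]}' |grep forc
python3 -m pendant '{"slide":[[0,0,0],[0,0,0],[0,0,0],[0,0,0],[0,0,0]],"dr":[[0,0,1],[0,0,1],[0,0,1],[0,0,0.5],[0,0,0]],"claw":[0,0,0,0,0]}' |grep forc
python3 st.py .5945 -.026 .040
```

```text
force: [-3.8, 1.3, 6.9]
gripper_force: 20.0
force: [-3.5, 2.7, 8.0]
gripper_force: 20.1
15.3 pos [ 0.5943 -0.0242  0.0398] yaw -3.86 tilt [-0.005  0.    -1.   ] F [-3.5  2.7  8. ] T [0.51 0.7  0.25] w 0.117 q [-0.25  0.61  0.29  1.85 -0.25  0.73 -1.45]
units to go [ 0.001   0.0059 -0.0008]
```

```bash
python3 -m pendant '{"slide":[[0,0,0],[0,0,0],[0,0,0]],"dr":[[0,0,0.4],[0,0,0.3],[0,0,0]],"claw":[0,0,0]}' |grep forc
python3 st.py
python3 -m pendant '{"slide":[[0,0,0],[0,0,0],[0,0,-0.05],[0,0,-0.12],[0,0,-0.15],[0,0,-0.1],[-0.1,0,0],[-0.13,0,0],[-0.05,0,0],[0,0,0]],"dr":[[0,0,0],[0,0,0],[0,0,0],[0,0,0],[0,0,0],[0,0,0],[0,0,0],[0,0,-0.3],[0,0,-0.3],[0,0,0]],"claw":[0.5,0.5,0.5,0.5,0.5,0.5,0.5,0.5,0.5,0.5]}' |grep forc
python3 - <<'E'
from h import *
c,im=shot("wrist","w5")
cv2.imwrite("pics/w5c.png",cv2.resize(im[40:270,180:460],None,fx=2.6,fy=2.6,interpolation=cv2.INTER_CUBIC))
E
python3 st.py
```

```text
force: [-1.9, 2.3, 6.7]
gripper_force: 21.6
15.6 pos [ 0.5945 -0.0243  0.0397] yaw -8.6 tilt [-0.005  0.    -1.   ] F [-1.9  2.3  6.7] T [0.5  0.54 0.52] w 0.131 q [-0.27  0.61  0.32  1.85 -0.27  0.73 -1.52]
force: [0.7, 0.2, -0.2]
gripper_force: 0.0
16.65 pos [ 0.5118 -0.0132  0.1667] yaw -4.53 tilt [-0.004 -0.    -1.   ] F [ 1.  -0.   0.4] T [-0.02 -0.02  0.03] w 0.499 q [-0.37  0.32  0.37  1.94 -0.15  0.9  -1.57]
```

View pics/w5c.png

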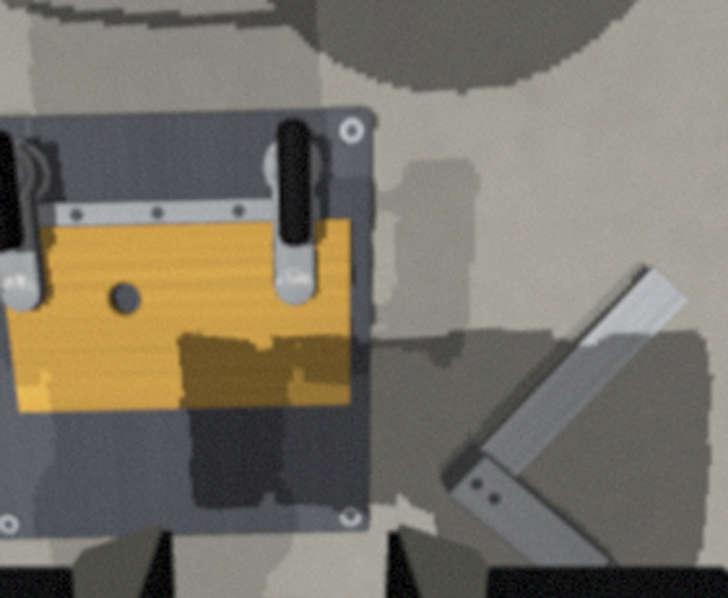

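Both turnbuttons point straight over the plate (noses ending at (20,300) and (295,290)), the plate is still flush, and the square's corner is at (448,488). Before bringing the camera side near the hanging cables, I'll check them across views and measure the square.

```bash
python3 - <<'E'
from h import *
t=arm.calibration("top");sd=arm.calibration("side")
s=arm.observe();w=arm.calibration("wrist")
M=R.from_rotvec(s["ee_rot"]).as_matrix();Rct=M.T@R.from_rotvec(w["orientation"]).as_matrix();off=np.array([.0788,.001,-.1587])
def cam(p,rv):
    m=R.from_rotvec(rv).as_matrix();return dict(K=w["K"],xyz=np.array(p)+m@off,orientation=R.from_matrix(m@Rct).as_rotvec())
w1=cam([.489,.0285,.2684],[3.14,-.083,-.001])
def tri(c1,p1,c2,p2):
    a=[np.array(c1["xyz"]),np.array(c2["xyz"])];d=[ray(c1,p1,0)[0]-a[0],ray(c2,p2,0)[0]-a[1]]
    k=np.linalg.lstsq(np.c_[d[0],-d[1]],a[1]-a[0],rcond=None)[0];q=[a[i]+k[i]*d[i] for i in(0,1)];return q[0].round(3),q[1].round(3)
for p in [(227,220),(152,205)]:
    q=tri(t,p,w1,(183,183));print(p,q,"side",proj(sd,(q[0]+q[1])/2))
im=cv2.imread("pics/w1.png");d=(im.max(2)<35).astype(np.uint8);d[255:]=0
n,l,st,_=cv2.connectedComponentsWithStats(d);print([x.tolist() for x in st[1:] if x[4]>60])
im=cv2.imread("pics/top0.png");d=(im.max(2)<35).astype(np.uint8)
n,l,st,_=cv2.connectedComponentsWithStats(d);print([x.tolist() for x in st[1:] if x[4]>60])
im=cv2.imread("pics/w4.png");d=(im.max(2)<45).astype(np.uint8);d[250:]=0
n,l,st,_=cv2.connectedComponentsWithStats(d);print([x.tolist() for x in st[1:] if x[4]>60])
Rm=R.from_matrix(np.array([[np.cos(1.3734),np.sin(1.3734),0],[np.sin(1.3734),-np.cos(1.3734),0],[0,0,-1]]))
w4=cam([.5958,-.0291,.1632],Rm.as_rotvec());print(w4["xyz"])
for P in ([.522,.106,.2],[.48,.19,.02],[.5,.15,.1]): print(P,proj(w4,P))
E
```

```text
(227, 220) (array([0.522, 0.106, 0.2  ]), array([0.521, 0.104, 0.2  ])) side [[267.69258659 118.66689844]]
(152, 205) (array([0.546, 0.221, 0.232]), array([0.52 , 0.105, 0.196])) side [[268.21157984 107.16762786]]
[[0, 0, 50, 33, 755], [43, 0, 106, 59, 2865], [236, 0, 62, 25, 1095], [74, 31, 101, 82, 225], [0, 43, 87, 65, 1026], [456, 56, 23, 27, 399], [221, 78, 34, 19, 326], [316, 79, 34, 16, 284], [177, 182, 11, 42, 72], [0, 195, 147, 24, 982], [0, 214, 82, 21, 385], [195, 245, 10, 10, 62], [370, 245, 10, 10, 73]]
[[248, 0, 192, 105, 9567], [323, 0, 62, 8, 195], [386, 0, 33, 6, 121], [386, 11, 17, 11, 76], [0, 12, 8, 23, 148], [69, 57, 23, 6, 76], [84, 92, 121, 97, 2076], [231, 103, 72, 49, 1444], [385, 107, 31, 30, 101], [27, 143, 9, 24, 181], [492, 145, 68, 57, 896], [131, 172, 12, 18, 74], [25, 183, 9, 23, 172], [0, 197, 157, 223, 2542], [152, 205, 14, 18, 63], [511, 213, 16, 11, 103], [24, 223, 9, 24, 191], [24, 251, 52, 11, 109], [52, 352, 116, 68, 1123]]
[[2, 0, 50, 11, 273], [349, 0, 138, 182, 13686], [239, 73, 46, 20, 544], [450, 97, 110, 153, 3007], [435, 158, 12, 19, 105], [279, 181, 14, 44, 407]]
[0.61223459 0.04797363 0.3219    ]
[0.522, 0.106, 0.2] [[-6.24281191 -8.05847417]]
[0.48, 0.19, 0.02] [[ 96.74102361 -30.8674735 ]]
[0.5, 0.15, 0.1] [[ 75.01963414 -20.70943982]]
```

```bash
python3 -m pendant '{"slide":[[-0.064,0.121,0],[-0.064,0.121,0],[-0.064,0.121,0],[0,0,0],[0,0,0],[0,0,0],[0,0,0],[0,0,0],[0,0,0],[0,0,0]],"dr":[[0,0,0],[0,0,0],[0,0,-0.3],[0,0,-1],[0,0,-1],[0,0,-1],[0,0,-1],[0,0,-1],[0,0,-1],[0,0,-1]],"claw":[0.5,0.5,0.5,0.5,0.5,0.5,0.5,0.5,0.5,0.5]}' | grep forc
python3 -m pendant '{"slide":[[0,0,0],[0,0,0]],"dr":[[0,0,0],[0,0,0]],"claw":[0.5,0.5]}' |grep forc
python3 st.py .4455 -.1168 .011
python3 - <<'E'
from h import *
import json
c,im=shot("wrist","w6");json.dump({k:np.array(v).tolist() for k,v in c.items() if k in("K","xyz","orientation")},open("w6.json","w"))
P=np.array([.4455,-.1168]);x=np.array([.717,-.697]);y=np.array([.697,.717])
L=lambda u,v,z:np.r_[P+x*(u+40)/1000+y*v/1000,z]
for n,q in [("corner",L(-51,42.5,.022)),("inner@blade",L(-29,22.5,.022)),("tipout",L(66,42.5,.013)),("tipin",L(66,22.5,.013)),("toe in",L(-29,-42.5,.022)),("toe out",L(-51,-42.5,.022)),("mid blade",L(20,32,.013)),("mid stock",L(-40,10,.022))]:
    p=proj(c,q)[0];i=tuple(np.clip(p.round().astype(int),0,[559,419]));print(n,p.round(1),im[i[1],i[0]])
E
```

```text
force: [0.1, -0.1, 0.1]
gripper_force: 0.0
force: [-0.8, 0.0, -0.3]
gripper_force: 0.0
17.85 pos [ 0.4468 -0.1178  0.1662] yaw 45.42 tilt [-0.004 -0.001 -1.   ] F [-0.8  0.  -0.3] T [-0.04 -0.06  0.01] w 0.503 q [-0.07  0.24  0.25  2.05 -0.07  0.87 -0.55]
units to go [ 0.0011 -0.0043  0.5173]
corner [273.6 150.4] [110 116 117]
inner@blade [296.2 170.6] [118 118 116]
tipout [391.1 148.4] [130 135 139]
tipin [389.3 168.3] [129 136 140]
toe in [296.2 231.6] [86 90 93]
toe out [275.3 231.7] [110 108 105]
mid blade [344.6 159.3] [155 150 149]
mid stock [285.3 183. ] [157 151 149]
```

```bash
python3 - <<'E'
from h import *
import json
c=json.load(open("w6.json"));im=cv2.GaussianBlur(cv2.imread("pics/w6.png"),(3,3),0).astype(int)
m=((im[...,0]-im[...,2]>=1)&(im[...,0]>80)).astype(np.uint8);m[:135]=0;m[245:]=0;m[:,:255]=0;m[:,410:]=0
for r in (160,175,185,195,205,215,225): k=np.where(m[r,255:330])[0]+255;print("row",r,k.min() if len(k) else 0,k.max() if len(k) else 0,len(k))
for q in (310,325,340,355,370,385): k=np.where(m[135:190,q])[0]+135;print("col",q,k.min(),k.max(),len(k))
def edge(pts,z):
    P=ray(c,pts,z)[:,:2].astype(np.float32);v=cv2.fitLine(P,cv2.DIST_HUBER,0,.01,.01).ravel();return v
rows=range(172,228,2)
def cols(r): k=np.where(m[r,255:330])[0]+255;return k
o=edge([(cols(r).min()-.0,r) for r in rows if len(cols(r))],.022);i=edge([(cols(r).max()+1.,r) for r in range(180,228,2)],.022)
b=edge([(q,np.where(m[135:190,q])[0].min()+135) for q in range(310,386,3)],.013);bi=edge([(q,np.where(m[135:190,q])[0].max()+136) for q in range(310,386,3)],.013)
for n,e in(("stock out",o),("stock in",i),("blade out",b),("blade in",bi)): print(n,e.round(4),np.degrees(np.arctan2(e[1],e[0])).round(2))
for a in (o,i):
    for d in (b,bi):
        k=np.linalg.solve(np.c_[a[:2],-d[:2]],d[2:]-a[2:]);print((a[2:]+k[0]*a[:2]).round(4))
E
```

```text
row 160 273 329 57
row 175 273 294 22
row 185 274 294 21
row 195 274 294 21
row 205 274 294 21
row 215 274 294 21
row 225 275 293 19
col 310 152 170 19
col 325 152 170 19
col 340 152 170 19
col 355 152 170 19
col 370 151 170 20
col 385 152 170 19
stock out [ 0.7113  0.7029  0.4283 -0.1176] 44.66
stock in [ 0.697   0.7171  0.4459 -0.1305] 45.82
blade out [ 0.712  -0.7021  0.5143 -0.1289] -44.6
blade in [ 0.7121 -0.702   0.512  -0.1536] -44.59
[ 0.4656 -0.0808]
[ 0.4519 -0.0943]
[ 0.4802 -0.0952]
[ 0.4667 -0.109 ]
```

```bash
python3 -m pendant '{"slide":[[-0.008,-0.007,0.12],[0,0,0.15],[0,0,0.15],[0,0,0.06],[0,0,0.02],[0,0,0]],"dr":[[0,0,0],[0,0,0],[0,0,0],[0,0,0],[0,0,0],[0,0,0]],"claw":[0.5,0.5,0.5,0.5,0.5,0.5]}' | grep force
python3 st.py .4435 -.118 .012
```

```text
force: [-0.3, -1.1, 0.5]
gripper_force: 0.0
18.5 pos [ 0.4421 -0.1178  0.0156] yaw 45.59 tilt [-0.006 -0.001 -1.   ] F [-0.3 -1.1  0.5] T [-0.   -0.02  0.06] w 0.503 q [ 0.    0.49  0.18  2.19 -0.18  0.48 -0.45]
units to go [0.0028 0.004  0.012 ]
```

```bash
python3 -m pendant '{"slide":[[0,0,0.01],[0,0,0],[0,0,0],[0,0,0],[0,0,0],[0,0,0]],"dr":[[0,0,0],[0,0,0],[0,0,0],[0,0,0],[0,0,0],[0,0,0]],"claw":[0.5,0,0,0,0,0]}' 40| grep force
python3 st.py .4435 -.118 .012
python3 -m pendant '{"slide":[[0,0,-0.03],[0,0,-0.06],[0,0,-0.09],[0,0,-0.06],[0,0,0]],"dr":[[0,0,0],[0,0,0],[0,0,0],[0,0,0],[0,0,0]],"claw":[0,0,0,0,0]}' | grep force
python3 st.py
```

```text
force: [-1.1, 1.1, 6.2]
gripper_force: 40.0
19.1 pos [ 0.4423 -0.1175  0.0134] yaw 45.69 tilt [-0.004 -0.001 -1.   ] F [-1.1  1.1  6.2] T [0.18 0.25 0.01] w 0.232 q [ 0.01  0.49  0.18  2.19 -0.18  0.47 -0.45]
units to go [0.0017 0.0039 0.0046]
force: [1.1, -0.7, -3.2]
gripper_force: 40.0
19.6 pos [ 0.4437 -0.1178  0.087 ] yaw 45.68 tilt [-0.001 -0.001 -1.   ] F [ 1.1 -0.7 -3.2] T [-0.04 -0.09 -0.04] w 0.233 q [-0.04  0.36  0.23  2.14 -0.13  0.66 -0.5 ]
```

```bash
python3 -m pendant '{"slide":[[0,0,0],[0,0,0],[0,0,0],[0,0,0],[0,0,0],[0,0,0],[0.1,-0.014,0],[0.1,-0.014,0],[0.1,-0.014,0],[0.1,-0.014,0]],"dr":[[0,0,-1],[0,0,-1],[0,0,-1],[0,0,-1],[0,0,-1],[0,0,-1],[0,0,0],[0,0,0],[0,0,0],[0,0,0]],"claw":[0,0,0,0,0,0,0,0,0,0]}' | grep force
python3 -m pendant '{"slide":[[0,0,0.05],[0,0,0.05],[0,0,0.03],[0,0,0]],"dr":[[0,0,0],[0,0,0],[0,0,0],[0,0,0]],"claw":[0,0,0,0]}' | grep force
python3 st.py .4338 .0044 .043
python3 - <<'E'
from h import *
c,im=shot("wrist","w7")
cv2.imwrite("pics/dbg.png",im)
m=brass(im);m[265:]=0;print("plate",rect(c,big(m),.02))
E
```

```text
force: [0.5, 0.4, -3.0]
gripper_force: 40.0
force: [-0.0, 0.2, -3.4]
gripper_force: 40.0
21.0 pos [0.4305 0.0029 0.0444] yaw 86.92 tilt [-0.008 -0.001 -1.   ] F [-0.   0.2 -3.4] T [-0.04 -0.13  0.01] w 0.233 q [-0.14  0.4   0.01  2.22 -0.01  0.53 -0.18]
units to go [0.0057 0.0108 0.0046]
plate (array([544.2,  33. ]), array([106.5,  70.4]), 87.12)
```

```bash
python3 - <<'E'
from h import *
c=arm.calibration("wrist");s=arm.observe();im=cv2.imread("pics/w7.png");M=R.from_rotvec(s["ee_rot"]).as_matrix();T=np.array(s["position"])
print("blade proj out/in/tip", [proj(c,T+M@[a,b,0]+[0,0,.0]).round(1).tolist() for a,b in((.0425,.03),(.0425,.10),(.0225,.10),(.0225,.03))])
hp=proj(c,[.5499,.0408,.02])[0];print("hole pred",hp)
b=brass(im).astype(np.uint8);x0,y0=(hp-25).astype(int);sub=1-b[y0:y0+50,x0:x0+50]
n,l,st,ce=cv2.connectedComponentsWithStats(sub);print(st.tolist(),(ce+[x0,y0]).round(1).tolist())
mm=((im[...,0].astype(int)-im[...,2]>=0)&(im[...,0]>60))
for q in (300,315,330,345,360,375,390,400,410): k=np.where(mm[60:240,q])[0]+60;print(q,[ (g[0],g[-1]) for g in np.split(k,np.where(np.diff(k)>1)[0]+1) if len(g)>4])
E
```

```text
blade proj out/in/tip [[[344.9, 183.2]], [[478.0, 183.1]], [[471.4, 219.0]], [[342.9, 219.1]]]
hole pred [482.71678475 171.11199749]
[[0, 0, 50, 50, 1715], [22, 15, 21, 19, 304], [0, 35, 33, 15, 481]] [[482.7, 165.7], [488.7, 170.2], [472.5, 187.9]]
300 [(np.int64(182), np.int64(239))]
315 [(np.int64(182), np.int64(219))]
330 [(np.int64(60), np.int64(219))]
345 [(np.int64(60), np.int64(229))]
360 [(np.int64(60), np.int64(228))]
375 [(np.int64(60), np.int64(231))]
390 [(np.int64(60), np.int64(227))]
400 [(np.int64(60), np.int64(224))]
410 [(np.int64(60), np.int64(217))]
```

```bash
python3 - <<'E'
from h import *
c=arm.calibration("wrist");s=arm.observe();im=cv2.imread("pics/w7.png");T=np.array(s["position"])
b=brass(im);rows=[]
for q in range(455,486,3):
    k=np.where(b[172:200,q])[0]; nb=np.where(~b[172:200,q])[0]+172; rows.append((q,nb.min() if len(nb) else -1))
print(rows)
a=np.radians(86.95);y=np.array([np.cos(a),np.sin(a)]);x=np.array([np.sin(a),-np.cos(a)])
h=ray(c,(488.7,170.2),.02)[0,:2];e=ray(c,(465,np.median([r for _,r in rows if r>0])),.044)[0,:2]
print("hole",h.round(4),"edge err along y (mm)",(h-e)@y*1000,"fwd to go from hole-geometry",(h-T[:2])@x*1000-54)
print("hole rel TCP along y",(h-T[:2])@y*1000)
m=brass(im);m[265:]=0;cn=big(m);P=ray(c,cn,.02)[:,:2];print("plate front edge fwd from TCP",((P-T[:2])@x).min()*1000-11)
E
```

```text
[(455, np.int64(181)), (458, np.int64(181)), (461, np.int64(181)), (464, np.int64(181)), (467, np.int64(181)), (470, np.int64(181)), (473, np.int64(181)), (476, np.int64(181)), (479, np.int64(172)), (482, np.int64(172)), (485, np.int64(172))]
hole [0.5534 0.0412] edge err along y (mm) 1.339322537421992 fwd to go from hole-geometry 66.1150853464197
hole rel TCP along y 44.8132883851371
plate front edge fwd from TCP 66.05452444957395
```

```bash
python3 -m pendant '{"slide":[[0.003,0.05,0],[0.002,0.08,0],[0,0.055,0],[0,0.02,0],[0,0,0.02],[0,0,0.015],[0,0,0.01],[0,0,0]],"dr":[[0,0,0],[0,0,0],[0,0,0],[0,0,0],[0,0,0],[0,0,0],[0,0,0],[0,0,0]],"claw":[0,0,0,0,0,0,0,0]}' | grep force
python3 st.py .4968 .0022 .0255
```

```text
force: [-0.3, -0.7, -3.3]
gripper_force: 40.0
21.85 pos [0.492  0.0013 0.0314] yaw 86.95 tilt [-0.007 -0.001 -1.   ] F [-0.3 -0.7 -3.3] T [-0.03 -0.09  0.01] w 0.233 q [-0.12  0.49  0.01  2.09 -0.01  0.57 -0.15]
units to go [0.0038 0.0158 0.0197]
```

```bash
cat > hb.py <<'E'
from h import *
import sys
bz=float(sys.argv[1])
c,im=shot("wrist",sys.argv[2]);b=brass(im).astype(np.uint8)
hp=proj(c,[.5516,.041,.02])[0];x0,y0=(hp-30).astype(int);x0=min(x0,500);sub=1-b[y0:y0+60,x0:x0+60]
print("hole pred",hp.round(1),"\n"+"\n".join("".join(".#"[v] for v in r) for r in sub[::2]),"x0,y0",x0,y0)
rows=[np.where(~brass(im)[150:215,q])[0].min()+150 for q in range(400,560,10) if brass(im)[150:160,q].any()];print(rows)
E
python3 hb.py .031 w8
```

```text
hole pred [390.5 178.2] 
............................................................
............................................................
............................................................
............................................................
............................................................
............................................................
............................................................
............................................................
............................................................
............................................................
............................#########.......................
.........................################...................
.......................###################..................
......................#####################.................
.....................######################.................
.....................######################.................
.....................######################.................
############################################################
############################################################
############################################################
############################################################
############################################################
############################################################
############################################################
############################################################
############################################################
############################################################
############################################################
############################################################
############################################################ x0,y0 360 148
[np.int64(170), np.int64(181), np.int64(181), np.int64(181), np.int64(178)]
```

```bash
python3 -m pendant '{"slide":[[0,0,0.008],[0,0,0.005],[0,0,0.004],[0,0,0]],"dr":[[0,0,0],[0,0,0],[0,0,0],[0,0,0]],"claw":[0,0,0,0]}' | grep force
python3 st.py .4968 .0022 .0255; python3 hb.py .025 w9 | tail -22
```

```text
force: [0.4, 0.3, -3.4]
gripper_force: 40.0
22.3 pos [0.4932 0.0013 0.0268] yaw 86.94 tilt [-0.005 -0.001 -1.   ] F [ 0.4  0.3 -3.4] T [-0.04 -0.08  0.03] w 0.232 q [-0.12  0.5   0.01  2.09 -0.01  0.56 -0.15]
units to go [0.0035 0.012  0.0043]
............................................................
...........................###########......................
.........................################...................
........................###################.................
......................#####################.................
......................######################................
.....................#######################................
############################################################
############################################################
############################################################
############################################################
############################################################
############################################################
############################################################
############################################################
############################################################
############################################################
############################################################
############################################################
############################################################
############################################################ x0,y0 360 150
[np.int64(172), np.int64(181), np.int64(181), np.int64(181), np.int64(181)]
```

```bash
python3 -m pendant '{"slide":[[0,0,0.004],[0,0,0.002],[0,0,0]],"dr":[[0,0,0],[0,0,0],[0,0,0]],"claw":[0,0,0]}' | grep force
python3 st.py .4968 .0022 .0255; python3 - <<'E'
from h import *
c,im=shot("wrist","w10");im3=cv2.resize(im[140:210,350:440],None,fx=4,fy=4,interpolation=cv2.INTER_CUBIC);b=brass(im3).astype(np.uint8)
f=lambda x,y:((x+.5)/4-.5+350,(y+.5)/4-.5+140)
# blade edge rows away from hole
ed=[np.where(b[:,q]==0)[0].min() for q in (20,40,60,80,260,280,300)];print(ed,b[100,170])
e=np.median(ed)
cs=[ (x,y) for y in range(60,int(e)-4) for x in [np.where(b[y,100:240]==0)[0]+100] if len(x)>8 for x in (x.min()-.5,x.max()+.5)]
P=ray(c,[f(*p) for p in cs],.02)[:,:2]*1000
A=np.c_[2*P,np.ones(len(P))];k=np.linalg.lstsq(A,(P**2).sum(1),rcond=None)[0];r=np.sqrt(k[2]+k[0]**2+k[1]**2);print("hole",k[:2].round(1),"dia",2*r)
a=np.radians(86.95);y=np.array([np.cos(a),np.sin(a)])
# fixed-radius fit, weight
from scipy.optimize import least_squares
for rr in(6,r):
  s=least_squares(lambda q:np.hypot(*(P-q).T)-rr,k[:2]);print(rr,s.x.round(2),np.abs(s.fun).mean().round(2))
  for z in (.0245,.0255): print("edge-hole along y mm",((ray(c,f(170,e-.5),z)[0,:2]*1000-s.x)@y).round(2))
E
```

```text
force: [-1.8, 0.7, 2.5]
gripper_force: 40.0
22.65 pos [0.4934 0.0013 0.0254] yaw 86.94 tilt [-0.005 -0.001 -1.   ] F [-1.8  0.7  2.5] T [-0.1   0.21  0.04] w 0.231 q [-0.12  0.5   0.01  2.09 -0.01  0.55 -0.15]
units to go [ 0.0035  0.0113 -0.0003]
[np.int64(163), np.int64(164), np.int64(164), np.int64(164), np.int64(164), np.int64(164), np.int64(164)] 1
hole [552.1  41.1] dia 12.371583965397466
6 [552.12  41.34] 0.1
edge-hole along y mm 0.68
edge-hole along y mm 0.9
6.185791982698733 [552.1   41.06] 0.08
edge-hole along y mm 0.95
edge-hole along y mm 1.17
```

```bash
python3 -m pendant '{"slide":[[0,0,-0.005],[-0.0028,0.004,0],[0,0.004,0.004],[0,0.004,0],[0,0.003,0],[0,0,0]],"dr":[[0,0,0],[0,0,0],[0,0,0],[0,0,0],[0,0,0],[0,0,0]],"claw":[0,0,0,0,0,0]}' | grep force
python3 st.py .4968 .0022 .0255
```

```text
force: [-7.2, -0.4, 10.2]
gripper_force: 40.0
23.3 pos [4.959e-01 2.000e-04 2.540e-02] yaw 86.94 tilt [-0.008 -0.001 -1.   ] F [-7.2 -0.4 10.2] T [ 0.06  1.57 -0.  ] w 0.236 q [-0.12  0.51  0.01  2.08 -0.01  0.56 -0.15]
units to go [ 0.0069  0.0027 -0.0002]
```

```bash
python3 -m pendant '{"slide":[[0,0.004,-0.002],[0,0,0]],"dr":[[0,0,0],[0,0,0]],"claw":[0,0]}' | grep force
python3 st.py
cat > chk.py <<'E'
from h import *
import sys
from scipy.optimize import least_squares
c,im=shot("wrist",sys.argv[1]);hp=proj(c,[.5521,.0412,.02])[0].round().astype(int);X,Y=hp-[45,40]
im3=cv2.resize(im[Y:Y+80,X:X+90],None,fx=4,fy=4,interpolation=cv2.INTER_CUBIC);b=brass(im3).astype(np.uint8)
f=lambda x,y:((x+.5)/4-.5+X,(y+.5)/4-.5+Y)
ed=[int(np.where(b[:,q]==0)[0].min()) for q in (10,30,50,70,90,270,290,310,330,350) if (b[:,q]==0).any()];e=np.median(ed)
cs=[(x,y) for y in range(60,int(e)-4) for x in [np.where(b[y,100:260]==0)[0]+100] if len(x)>8 for x in (x.min()-.5,x.max()+.5)]
P=ray(c,[f(*p) for p in cs],.02)[:,:2]*1000
s=least_squares(lambda q:np.hypot(*(P-q[:2]).T)-q[2],[*P.mean(0),6]);a=np.radians(86.95);y=np.array([np.cos(a),np.sin(a)])
print("edges",ed,"hole",s.x.round(2),"edge-hole y (bias-corrected)",((ray(c,f(170,e-.5),.025)[0,:2]*1000-s.x[:2])@y-(s.x[2]-6)).round(2))
E
python3 chk.py w11
```

```text
force: [-6.0, 0.9, 1.7]
gripper_force: 40.0
23.5 pos [4.969e-01 2.000e-04 2.550e-02] yaw 86.94 tilt [-0.009 -0.001 -1.   ] F [-6.   0.9  1.7] T [ 0.08  1.2  -0.07] w 0.234 q [-0.12  0.51  0.01  2.08 -0.01  0.56 -0.15]
edges [173, 172, 172, 172, 172, 173, 173, 172, 171, 172] hole [552.21  41.12   6.15] edge-hole y (bias-corrected) -0.12
```

```bash
python3 -m pendant '{"slide":[[0,0.004,0],[0,0.004,0],[0,0,0]],"dr":[[0,0,0],[0,0,0],[0,0,0]],"claw":[0,0,0]}' | grep force
python3 st.py
python3 -m pendant '{"slide":[[0,0.003,0],[0,0.003,0],[0,0,0]],"dr":[[0,0,0],[0,0,0],[0,0,0]],"claw":[0,0,0]}' | grep force
python3 st.py
```

```text
force: [-14.3, 0.6, 12.9]
gripper_force: 40.0
23.85 pos [4.97e-01 2.00e-04 2.55e-02] yaw 86.95 tilt [-0.013 -0.001 -1.   ] F [-14.3   0.6  12.9] T [ 0.25  2.98 -0.06] w 0.239 q [-0.12  0.51  0.01  2.07 -0.01  0.57 -0.15]
force: [-18.9, 2.2, 19.7]
gripper_force: 40.0
24.15 pos [4.97e-01 1.00e-04 2.54e-02] yaw 86.96 tilt [-0.016 -0.001 -1.   ] F [-18.9   2.2  19.7] T [ 0.4   4.26 -0.01] w 0.235 q [-0.12  0.51  0.01  2.07 -0.01  0.57 -0.15]
```

```bash
python3 -m pendant '{"slide":[[0,-0.006,0],[0,-0.005,-0.001],[0,0,0]],"dr":[[0,0,0],[0,0,0],[0,0,0]],"claw":[0,0,0]}' | grep force
python3 st.py; python3 chk.py w12
```

```text
force: [-7.9, 0.3, 1.3]
gripper_force: 40.0
24.45 pos [4.969e-01 2.000e-04 2.560e-02] yaw 86.95 tilt [-0.01  -0.001 -1.   ] F [-7.9  0.3  1.3] T [ 0.15  1.59 -0.07] w 0.23 q [-0.12  0.51  0.01  2.08 -0.01  0.57 -0.15]
edges [173, 172, 171, 172, 171, 172, 173, 171, 171, 172] hole [552.19  41.08   6.19] edge-hole y (bias-corrected) -0.1
```

Still slightly pressed and centred. Releasing and lifting.

```bash
python3 -m pendant '{"slide":[[0,0,0],[0,0,0],[0,0,0],[0,0,0]],"dr":[[0,0,0],[0,0,0],[0,0,0],[0,0,0]],"claw":[0.4,0.4,0.4,0.4]}' | grep -A2 force
python3 chk.py w13
python3 -m pendant '{"slide":[[0,0,-0.02],[0,0,-0.05],[0,0,-0.08],[-0.05,-0.06,-0.1],[-0.08,-0.06,-0.1],[-0.08,-0.06,-0.1],[-0.08,0,-0.05],[0,0,0]],"dr":[[0,0,0],[0,0,0],[0,0,0],[0,0,0],[0,0,0],[0,0,0],[0,0,0],[0,0,0]],"claw":[0.4,0.4,0.4,0.4,0.4,0.4,0.4,0.4]}' | grep force
python3 st.py
python3 - <<'E'
from h import *
c,im=shot("wrist","w14");tc=arm.calibration("top");t=arm.get_image("top")[:,:,::-1]
hp=proj(c,[.535,.02,.02])[0].round().astype(int);print(hp)
X,Y=np.clip(hp-[130,130],0,[300,160])
cv2.imwrite("pics/v14.png",np.hstack([cv2.resize(im[Y:Y+260,X:X+260],(580,580),interpolation=cv2.INTER_CUBIC),cv2.resize(t[120:340,200:283],(218,580))]))
cv2.imwrite("pics/t14.png",t)
E
```

```text
force: [0.3, 1.3, -0.4]
width: 0.398
gripper_force: 0.0
edges [171, 171, 170, 171, 171, 172, 172, 171, 171, 170] hole [552.13  41.15   6.14] edge-hole y (bias-corrected) -0.12
force: [0.3, 0.7, -0.7]
gripper_force: 0.0
25.75 pos [ 0.4428 -0.0871  0.1796] yaw 86.68 tilt [ 0.    -0.002 -1.   ] F [ 0.3  0.7 -0.7] T [ 0.02 -0.1   0.01] w 0.4 q [ 0.03  0.2   0.06  2.04 -0.01  0.89  0.03]
[378  74]
```

View pics/v14.png

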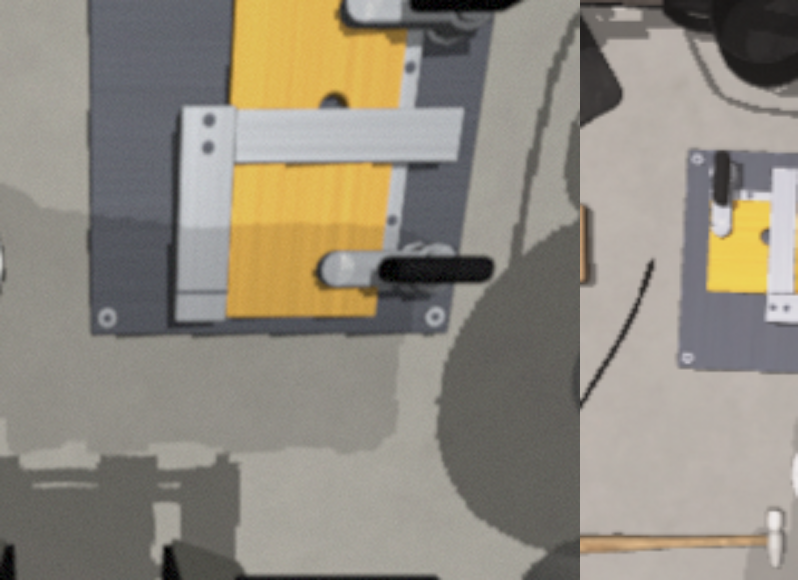

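The last view shows the stock along the plate's front edge, the blade's outer edge (108) cutting the hole in half, both noses over the plate and the plate on the rail. Handing in.

```bash
python3 -c "
from cell import arm
print(arm.sign_off())"
```

```text
the job is handed in; nothing more can be done
None
```

The job is handed in at about 26 s on the robot's clock, but I got no verdict back: the plate sits flush on the rail, both turnbuttons are over it, and the square lies against its front edge with the blade's outer edge about 0.1 mm off the hole's centre by the last image measurement.

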